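# Close up the border blocks in their rail and bolt them in

### The arm

A 6-joint arm with a two-finger parallel gripper is mounted at the origin on the work surface. World frame = base frame: x ahead of the robot, y to its left, z up, the work surface at z = 0. Lengths are in m, angles in degrees, forces in N, time in s.
With the tool pointing down it reaches from about 0.35 to 0.875 m from the base axis. Payload 4.2 kg.
Tool frame: the origin (TCP) lies midway between the tips of the shut fingers; the grasp point (between the pads) lies 19 mm behind it; z points along the fingers, y is the line along which they close (so a half turn about z gives the same grasp; the last joint's range is limited). The gripper opens to 87 mm and grips with 3 to 60 N. Pads are 19 mm wide; open, the fingers measure 117 mm over their backs; the gripper's body (75 mm by 190 mm) begins 51 mm behind the grasp point.
Start: joints at [-61.501, 22.042, 0.453, 0, -68.411, -14.817], TCP at [0.148, -0.607, 0.223] pointing down, gripper open.
Joint ranges: [-179.83, 179.83], [-69.29, 118.12], [-61.27, 80.66], [-181.25, 117.63], [-171.15, -9.14], [-177.46, 177.46]. Speed limits (degrees/s): [159.86, 159.86, 180, 180, 180, 180].

### API

Orientations are given as a 3x3 rotation matrix whose columns are the frame's x, y, z axes.
In Python, from station import sense, capture, camera_params, finish_job gives the robot as it stands.
- The arm moves only by the tool drive_tool, never from a script. Its argument "rows" is a list of rows, each an object of numbers: "tx", "ty", "tz": the shift along the tool's x, y, z in cm; "ax", "ay", "az": the turn, a rotation vector about the tool's x, y, z in rad; "claw": the finger opening in cm, from 0 to 8.7. In form: [{"tx": .., "ty": .., "tz": .., "ax": .., "ay": .., "az": .., "claw": ..}, ...]. A call has 1 to 10 rows; each row shifts and turns the commanded pose from where the row before left it, along the tool's axes as they then stand; what a row does not reach is not made up. A row lasts 1/12 s, in which the tool goes at most 41.7 mm and 7.16 degrees, less where a joint would pass 70% of its speed; a pose out of reach is approached as far as the arm can. A call with a gripper value outside its range is refused whole. The fingers move at their own pace and stop on an object; the grip force is fixed at half the most. Time passes only in rows, so rows that do not move let the fingers close. It gives the time, the measured TCP pose, the force, the opening and the grip force at its end, in the units of the state.
- sense(): the state, without advancing time (a new reading comes with each control period).
- capture(name): name is "side" or "top" or "wrist"; returns (picture, depth): 420x560x3 uint8, red, green, blue; 420x560 float32, m along the optical axis (not along the pixel's ray), 0 where there is no reading.
- camera_params(name): a dict with "intrinsics" (3x3 intrinsics, pixels), "R" (3x3) and "t" (3): a world point X has camera coordinates R X + t; the wrist camera has in their place "tool_from_camera" (4x4, takes a point from camera to tool coordinates, whose origin is the TCP and whose axes are the flange's). Camera axes: x right, y down, z forward; pixel columns grow to the right and rows downward; lengths in m; the calibration is good to about 2 mm. A picture is of the moment at which its call begins: read the wrist's pose just before it. camera_params takes no time and is no camera call.
- finish_job(): hands the job in; it is judged then, once.
The state is a dict: "time_s": time; "joints": joint angles; "joint_velocities": joint speeds; "effort": joint torques, N m; "tcp_pos": TCP position; "ee_rot": TCP orientation; "wrist_force": force on the tool from outside, world axes, zero at the start; "moment": the same for the moment, N m; "gripper_width": opening from 0.0 (shut) to 1.0 (fully open); "gripper_force": force on a finger pad.
Only numpy, scipy, OpenCV 4.12 (cv2) and the standard library are available. Lean on these libraries where they do the work, as an engineer would, in place of code of your own. Each camera call takes 0.05 s, during which the arm holds its last target. There are 200 camera calls.

### The job

Push the row of four printing blocks along the rail, all together as one touching row, until it is fully home against the red end stop. Then push the yellow-knobbed keeper fully in across the rail behind the last block, and draw the hand clear. Only push with the fingertips: do not lift or tip any block, and leave the spare block, the jar and the tin where they are.

Things in the scene. Friction and masses are not known exactly. Their poses are not given: they have to be found in the camera images.
- rail: Fixed wooden rail with low aluminium walls. Origin: on the table, mid-width of the channel, 170 mm before the stop; x along the channel to the stop, y across it to the keeper's side, z up. Channel from x = -150 (open end) to 170 mm, floor 8 mm above the table, 47 mm wide; walls 6 mm thick, tops 22 mm above the table. Keeper's bracket, 44 mm wide, 8 mm high, reaches y = 120 mm at x = -8 mm.
- keeper (a joint): Sliding steel bolt of the rail, m: 0 = drawn out, 0.055 = pushed fully in (hard stop); starts at 0 to 0.010. Slides level along rail -y with about 1.5 N friction and stays where left. Its bar (12 mm wide, 10 to 20 mm above the table, centre at rail x = -8 mm) crosses the channel 4 mm behind a row of four that is fully home; a block in its way stops it.
- keeper_knob (a point): Centre of the top of the keeper's upright round yellow knob: 18 mm diameter, standing from 10 to 50 mm above the table; it moves with the keeper. In the rail frame it is at x = -8 mm, y = 105 mm minus the keeper's value.
- rail_stop (a point): Foot of the red end stop: middle of its inner face, on the channel floor, 8 mm above the table. Axes as the rail's. The stop is 15 mm thick, its top 42 mm above the table. Blocks pushed home have their centres 21, 63, 105 and 147 mm before this point (back face of the last 168 mm before it, at rail x = 2 mm).
- block_blue: Printing block with blue top, loose in the channel, one of a row of four equal touching blocks (any order), the row 50 to 100 mm short of the stop at the start. Dark body 42 mm along the rail, 44 mm across, 32 mm high; on top a pale grip 16 x 34 mm, 20 mm high (52 mm in all). 50 to 100 g. Origin: centre of underside, 8 mm above the table in the channel; axes parallel to the rail's.
- block_red: Printing block with red top, loose in the channel, one of a row of four equal touching blocks (any order), the row 50 to 100 mm short of the stop at the start. Dark body 42 mm along the rail, 44 mm across, 32 mm high; on top a pale grip 16 x 34 mm, 20 mm high (52 mm in all). 50 to 100 g. Origin: centre of underside, 8 mm above the table in the channel; axes parallel to the rail's.
- block_green: Printing block with green top, loose in the channel, one of a row of four equal touching blocks (any order), the row 50 to 100 mm short of the stop at the start. Dark body 42 mm along the rail, 44 mm across, 32 mm high; on top a pale grip 16 x 34 mm, 20 mm high (52 mm in all). 50 to 100 g. Origin: centre of underside, 8 mm above the table in the channel; axes parallel to the rail's.
- block_orange: Printing block with orange top, loose in the channel, one of a row of four equal touching blocks (any order), the row 50 to 100 mm short of the stop at the start. Dark body 42 mm along the rail, 44 mm across, 32 mm high; on top a pale grip 16 x 34 mm, 20 mm high (52 mm in all). 50 to 100 g. Origin: centre of underside, 8 mm above the table in the channel; axes parallel to the rail's.
- spare_block: Bystander: larger printing block, 75 x 55 mm, 57 mm high with its grip, loose on the table. Origin: centre of underside, z up.
- dye_jar: Bystander: white jar with blue cap, 56 mm diameter, 75 mm high, loose on the table. Origin: centre of underside, z up.
- tin: Bystander: plain steel tin, 60 mm diameter, 50 mm high, loose on the table. Origin: centre of underside, z up.

How it is judged (in metres and radians):
On the way, in this order (a step that is already met when the one before it is completed fails the run):
1. all four blocks are fully home against the end stop (x of block_blue in the frame of rail between 0.02 and 0.153 m and y of block_blue in the frame of rail between -0.006 and 0.006 m and z of each of block_blue, block_red, block_green, block_orange in the frame of rail below 0.013 m and angle between each of block_blue, block_red, block_green, block_orange's own z axis and vertical below 0.1 rad and x of block_red in the frame of rail between 0.02 and 0.153 m and y of block_red in the frame of rail between -0.006 and 0.006 m and x of block_green in the frame of rail between 0.02 and 0.153 m and y of block_green in the frame of rail between -0.006 and 0.006 m and x of block_orange in the frame of rail between 0.02 and 0.153 m and y of block_orange in the frame of rail between -0.006 and 0.006 m), for 0.2 s.
2. the keeper is pushed fully in behind them (value of joint keeper above 0.05 m), for 0.2 s.
At the end, for the whole second after the job is handed in: All four blocks stand upright in the channel at rest, the row closed up against the end stop within 3 mm, and the keeper is in by at least 50 of its 55 mm (all of step 1 and value of joint keeper above 0.05 m and linear speed of each of block_blue, block_red, block_green, block_orange below 0.01 m/s); the robot touches nothing.
It fails at once if a block is lifted more than 8 mm off the channel floor (z of any of block_blue, block_red, block_green, block_orange in the frame of rail above 0.016 m).
It fails at once if a block is tipped by more than 0.3 rad (angle between any of block_blue, block_red, block_green, block_orange's own z axis and vertical above 0.3 rad).
It fails at once if the row is broken up: its blocks come apart by more than about 14 mm in all (distance between block_blue and block_red above 0.14 m or distance between any of block_blue, block_red and block_green above 0.14 m or distance between any of block_blue, block_red, block_green and block_orange above 0.14 m).
It fails at once if the spare block, the jar or the tin is moved by more than 20 mm or tipped (distance of any of spare_block, dye_jar, tin from where it was at the start of the episode above 0.02 m or angle between any of spare_block, dye_jar, tin's own z axis and vertical above 0.3 rad).
It also fails if it takes over 38 s, if anything falls off the work surface, if the arm or the gripper's body presses on something with over 40 N, if the wrist force passes 120 N, or if a joint passes its speed limit or range.

## Working session

There is one attempt and no reset: what is moved stays moved. The work goes in short steps, Python scripts to look and compute and a tool call to move; the robot and the scene stay as the last step left them, time stands still between calls to the robot, and variables do not carry over. Pictures are saved under pics/ and viewed, at most 10 in all, crops included, and the job is handed in when it is done.

Besides the shell and the picture viewer there is one more tool, called after ">>>" by a JSON object that holds its "method" and its "body", one argument or row to a line. drive_tool: Moves the arm, as the interface text tells. Its arguments: {"type":"object","properties":{"rows":{"type":"array"}},"required":["rows"]}

```bash
mkdir -p pics; python3 - <<'E'
from station import *
import cv2,numpy as np
for n in("top","side"):
    p,d=capture(n); cv2.imwrite(f"pics/{n}0.png",p[:,:,::-1]); np.savez(f"{n}0.npz",p=p,d=d)
    c=camera_params(n); print(n,c)
s=sense(); print(s["time_s"],s["tcp_pos"],s["ee_rot"])
E
```

```text
top {'intrinsics': array([[431.49232059,   0.        , 281.38510603],
       [  0.        , 431.49232059, 211.27521826],
       [  0.        ,   0.        ,   1.        ]]), 'R': array([[-0.01727254, -0.99985008,  0.00121468],
       [-0.97816027,  0.01664614, -0.20718442],
       [ 0.20713314, -0.00476675, -0.97830115]]), 't': array([0.00921018, 0.60245317, 0.66068638])}
side {'intrinsics': array([[467.44546711,   0.        , 276.00353584],
       [  0.        , 467.44546711, 202.14614199],
       [  0.        ,   0.        ,   1.        ]]), 'R': array([[-0.74970247, -0.66176239,  0.00409179],
       [-0.40352394,  0.45222923, -0.79539749],
       [ 0.52451371, -0.5979626 , -0.60607433]]), 't': array([0.45918672, 0.29161585, 0.68227696])}
0.1 [ 0.14770462 -0.60672976  0.22156759] [[-9.71654244e-01 -2.36405762e-01 -5.88116097e-04]
 [-2.36406464e-01  9.71652355e-01  1.91935723e-03]
 [ 1.17697283e-04  2.00398604e-03 -9.99997985e-01]]
```

View pics/top0.png

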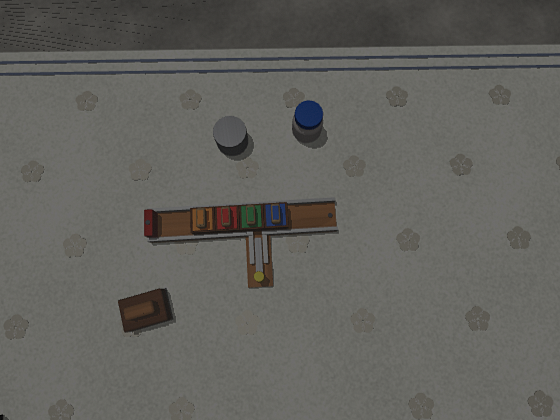

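View pics/side0.png

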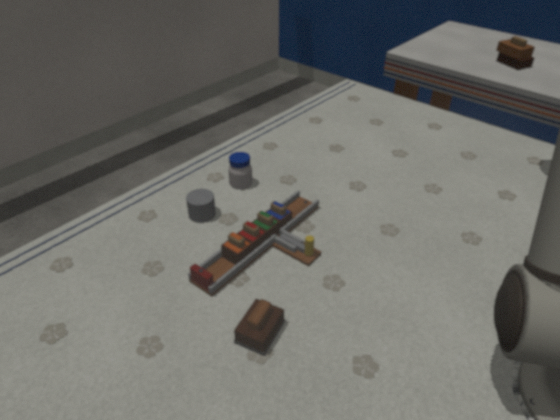

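The top view shows the red stop at about (150,223), the row at columns 192–288 (orange, red, green, blue, with blue last), the open end at about (337,217), and the knob at (259,276). The side view agrees. I'll enlarge the rail area.

```bash
python3 - <<'E'
import cv2,numpy as np
p=np.load("top0.npz")["p"][190:300,140:340,::-1]
cv2.imwrite("pics/crop.png",np.clip(cv2.resize(p,None,fx=4,fy=4,interpolation=cv2.INTER_CUBIC)*1.6,0,255).astype('uint8'))
E
```

```text
(no output)
```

View pics/crop.png

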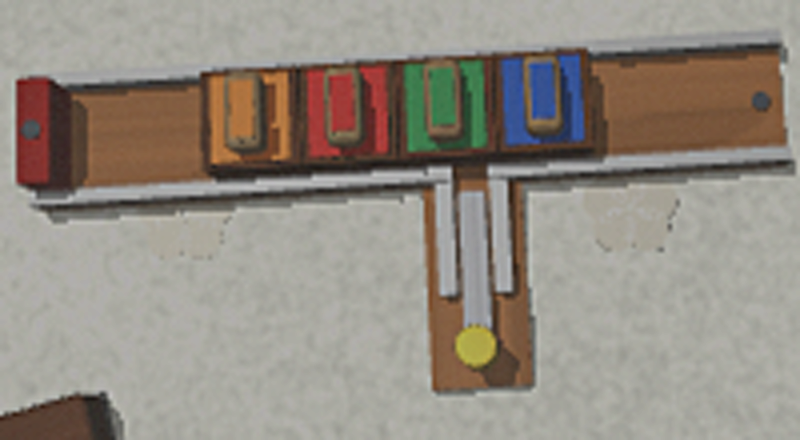

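The crop shows the inner edge of the stop's top at (52,131), the knob's top centre at (476,346), the blue body's back top edge at (588,50)–(590,150), and the floor's open end at (780,52)–(786,148). Now I'll back-project these.

```bash
cat >h.py <<'E'
import numpy as np
from station import *
def bp(c,u,v,z):
    r=np.linalg.inv(c["intrinsics"])@[u,v,1]; R,t=c["R"],c["t"]
    o=-R.T@t; d=R.T@r; return o+d*(z-o[2])/d[2]
E
python3 - <<'E'
from h import *
c=camera_params("top")
P={}
for n,u,v,z in [("stop",52.5,131,.042),("stopT",53,78,.042),("stopB",52,184,.042),("knob",476,346,.05),("blueT",586,50,.04),("blueB",590,150,.04),("endT",781,50,.008),("endB",786,148,.008),("wallL",36,206,.022),("wallR",793,162,.022),("spare",105,395,.037)]:
    P[n]=bp(c,140+(u+.5)/4-.5,190+(v+.5)/4-.5,z); print(n,P[n].round(4))
for a in [P["wallL"]-P["wallR"],P["stop"]-(P["endT"]+P["endB"])/2]: print(np.degrees(np.arctan2(a[1],a[0])),np.linalg.norm(a[:2]))
th=np.arctan2(*(P["wallL"]-P["wallR"])[1::-1])
ex=np.array([np.cos(th),np.sin(th)]); ey=np.array([-ex[1],ex[0]])
o=P["stop"][:2]-.17*ex; print("origin",o,"ex",ex,"ey",ey)
for n in P: print(n,(np.array([ex,ey])@(P[n][:2]-o)*1e3).round(1))
E
```

```text
stop [0.5913 0.22   0.042 ]
stopT [0.6146 0.2208 0.042 ]
stopB [0.5683 0.2192 0.042 ]
knob [0.4962 0.0384 0.05  ]
blueT [ 0.6235 -0.0098  0.04  ]
blueB [ 0.5794 -0.0106  0.04  ]
endT [ 0.6295 -0.0988  0.008 ]
endB [ 0.5844 -0.0991  0.008 ]
wallL [0.5618 0.2317 0.022 ]
wallR [ 0.5756 -0.1001  0.022 ]
spare [0.4793 0.1945 0.037 ]
92.38499631980815 0.33204781964044733
92.81348785811196 0.3193515550092447
origin [0.59833876 0.05013917] ex [-0.04161402  0.99913376] ey [-0.99913376 -0.04161402]
stop [170.   0.]
stopT [169.8 -23.3]
stopB [170.1  23. ]
knob [ -7.5 102.5]
blueT [-60.9 -22.7]
blueB [-59.9  21.4]
endT [-150.1  -25. ]
endB [-148.6   20.2]
wallL [182.9  28.9]
wallR [-149.1   28.9]
spare [149.2 112.9]
```

>>> {"method": "drive_tool", "body": {
  "rows": [
    {"az": 0.1, "claw": 0},
    {"az": 0.095, "claw": 0},
    {"tx": -2.4, "ty": 2.7, "claw": 0},
    {"tx": -2.4, "ty": 2.7, "claw": 0},
    {"tx": -2.4, "ty": 2.7, "claw": 0},
    {"tx": -2.4, "ty": 2.7, "claw": 0},
    {"tx": -2.4, "ty": 2.7, "claw": 0},
    {"tx": -2.4, "ty": 2.7, "claw": 0},
    {"tx": -2.4, "ty": 2.7, "claw": 0},
    {"tx": -2.4, "ty": 2.7, "claw": 0}
  ]
}}

```text
invalid input at $.rows[0]: expected keys tx, ty, tz, ax, ay, az, claw
```

>>> {"method": "drive_tool", "body": {
  "rows": [
    {"tx": -2.4, "ty": 2.7, "claw": 0},
    {"tx": -2.4, "ty": 2.7, "claw": 0},
    {"tx": -2.4, "ty": 2.7, "claw": 0},
    {"tx": -2.4, "ty": 2.7, "claw": 0},
    {"tx": -2.4, "ty": 2.7, "claw": 0},
    {"tx": -2.4, "ty": 2.7, "claw": 0},
    {"tx": -2.4, "ty": 2.5, "claw": 0},
    {"tx": -2.4, "ty": 2.5, "claw": 0},
    {"tx": -2.4, "ty": 2.5, "claw": 0},
    {"claw": 0}
  ]
}}

```text
invalid input at $.rows[0]: expected keys tx, ty, tz, ax, ay, az, claw
```

```bash
cat >>h.py <<'E'
ex=np.array([-.0416,.99913]);ey=np.array([-ex[1],ex[0]]);o=np.array([.5983,.0501])
def st():
    s=sense(); M=np.array([ex,ey])
    print(s["time_s"],"rail mm",(M@(s["tcp_pos"][:2]-o)*1e3).round(1),"z",s["tcp_pos"][2].round(4),"tool y ang",np.degrees(np.arctan2(s["ee_rot"][1,1],s["ee_rot"][0,1])).round(2),"F",np.round(s["wrist_force"],1),"zaxis",s["ee_rot"][:,2].round(3),"w",s["gripper_width"])
E
python3 - <<'E'
from h import *
import cv2
s=sense();st();p,d=capture("wrist");cv2.imwrite("pics/w1.png",p[:,:,::-1]);print(camera_params("wrist"))
E
```

```text
0.1 rail mm [-637.5  477.5] z 0.2216 tool y ang 103.67 F [ 0.3 -0.6 -0.3] zaxis [-0.001  0.002 -1.   ] w 1.0037826492200392
{'intrinsics': array([[310.96113328,   0.        , 280.65825847],
       [  0.        , 310.96113328, 212.28379066],
       [  0.        ,   0.        ,   1.        ]]), 'tool_from_camera': array([[-1.25858566e-03, -9.69238852e-01, -2.46118801e-01,
         6.77316846e-02],
       [ 9.99999126e-01, -1.12031581e-03, -7.01819425e-04,
         1.63108208e-05],
       [ 4.04499870e-04, -2.46119469e-01,  9.69239415e-01,
        -1.61978139e-01],
       [ 0.00000000e+00,  0.00000000e+00,  0.00000000e+00,
         1.00000000e+00]])}
```

View pics/w1.png

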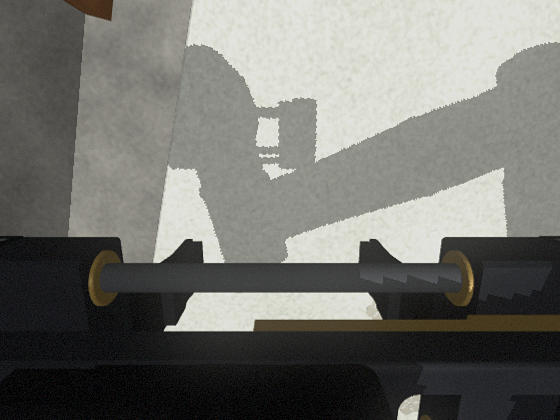

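The moves were refused because every row needs all seven keys, so the arm is still at the start. The wrist picture shows only the gripper, the bare table and the arm's shadow. I'll send the moves again with all keys.

>>> {"method": "drive_tool", "body": {
  "rows": [
    {"tx": 0, "ty": 0, "tz": 0, "ax": 0, "ay": 0, "az": 0.1, "claw": 0},
    {"tx": 0, "ty": 0, "tz": 0, "ax": 0, "ay": 0, "az": 0.095, "claw": 0},
    {"tx": -2.4, "ty": 2.7, "tz": 0, "ax": 0, "ay": 0, "az": 0, "claw": 0},
    {"tx": -2.4, "ty": 2.7, "tz": 0, "ax": 0, "ay": 0, "az": 0, "claw": 0},
    {"tx": -2.4, "ty": 2.7, "tz": 0, "ax": 0, "ay": 0, "az": 0, "claw": 0},
    {"tx": -2.4, "ty": 2.7, "tz": 0, "ax": 0, "ay": 0, "az": 0, "claw": 0},
    {"tx": -2.4, "ty": 2.7, "tz": 0, "ax": 0, "ay": 0, "az": 0, "claw": 0},
    {"tx": -2.4, "ty": 2.7, "tz": 0, "ax": 0, "ay": 0, "az": 0, "claw": 0},
    {"tx": -2.4, "ty": 2.7, "tz": 0, "ax": 0, "ay": 0, "az": 0, "claw": 0},
    {"tx": -2.4, "ty": 2.7, "tz": 0, "ax": 0, "ay": 0, "az": 0, "claw": 0}
  ]
}}

```text
time_s: 0.98
tcp_pos: [0.3309, -0.3814, 0.2225]
ee_rot: [[-0.999, -0.044, -0.0], [-0.044, 0.999, 0.0], [0.0, 0.0, -1.0]]
wrist_force: [1.0, -0.9, 0.4]
gripper_width: 0.322
gripper_force: 0.0
```

>>> {"method": "drive_tool", "body": {
  "rows": [
    {"tx": -2.4, "ty": 2.7, "tz": 0, "ax": 0, "ay": 0, "az": 0, "claw": 0},
    {"tx": -2.4, "ty": 2.7, "tz": 0, "ax": 0, "ay": 0, "az": 0, "claw": 0},
    {"tx": -2.4, "ty": 2.7, "tz": 0, "ax": 0, "ay": 0, "az": 0, "claw": 0},
    {"tx": -2.4, "ty": 2.7, "tz": 0, "ax": 0, "ay": 0, "az": 0, "claw": 0},
    {"tx": -2.4, "ty": 2.7, "tz": 0, "ax": 0, "ay": 0, "az": 0, "claw": 0},
    {"tx": -2.4, "ty": 2.7, "tz": 0, "ax": 0, "ay": 0, "az": 0, "claw": 0},
    {"tx": -2.4, "ty": 2.5, "tz": 0, "ax": 0, "ay": 0, "az": 0, "claw": 0},
    {"tx": -2.4, "ty": 2.5, "tz": 0, "ax": 0, "ay": 0, "az": 0, "claw": 0},
    {"tx": -2.4, "ty": 2.5, "tz": 0, "ax": 0, "ay": 0, "az": 0, "claw": 0},
    {"tx": 0, "ty": 0, "tz": 0, "ax": 0, "ay": 0, "az": 0, "claw": 0}
  ]
}}

```text
time_s: 1.82
tcp_pos: [0.539, -0.1332, 0.2219]
ee_rot: [[-0.999, -0.049, 0.001], [-0.049, 0.999, 0.0], [-0.001, 0.0, -1.0]]
wrist_force: [-0.6, -0.4, 0.4]
gripper_width: 0.006
gripper_force: 0.0
```

```bash
python3 - <<'E'
from h import *
st()
E
```

```text
1.8167 rail mm [-180.6   66.8] z 0.2219 tool y ang 92.78 F [-0.6 -0.4  0.4] zaxis [ 0.001  0.    -1.   ] w 0.005757680676999835
```

>>> {"method": "drive_tool", "body": {
  "rows": [
    {"tx": -2.2, "ty": 2.6, "tz": 0, "ax": 0, "ay": 0, "az": 0, "claw": 0},
    {"tx": -2.2, "ty": 2.6, "tz": 3, "ax": 0, "ay": 0, "az": 0, "claw": 0},
    {"tx": -2.2, "ty": 2.6, "tz": 3, "ax": 0, "ay": 0, "az": 0, "claw": 0},
    {"tx": 0, "ty": 0, "tz": 2, "ax": 0, "ay": 0, "az": 0, "claw": 0},
    {"tx": 0, "ty": 0, "tz": 0, "ax": 0, "ay": 0, "az": 0, "claw": 0},
    {"tx": 0, "ty": 0, "tz": 0, "ax": 0, "ay": 0, "az": 0, "claw": 0}
  ]
}}

```text
time_s: 2.32
tcp_pos: [0.5939, -0.0606, 0.1464]
ee_rot: [[-0.999, -0.044, -0.004], [-0.044, 0.999, -0.001], [0.004, -0.001, -1.0]]
wrist_force: [-0.3, -0.5, 1.5]
gripper_width: 0.007
gripper_force: 0.0
```

```bash
python3 - <<'E'
from h import *
import cv2
st();p,d=capture("wrist");cv2.imwrite("pics/w2.png",p[:,:,::-1])
E
```

```text
2.3167 rail mm [-110.5    9. ] z 0.1464 tool y ang 92.54 F [-0.3 -0.5  1.5] zaxis [-0.004 -0.001 -1.   ] w 0.007185198966189277
```

View pics/w2.png

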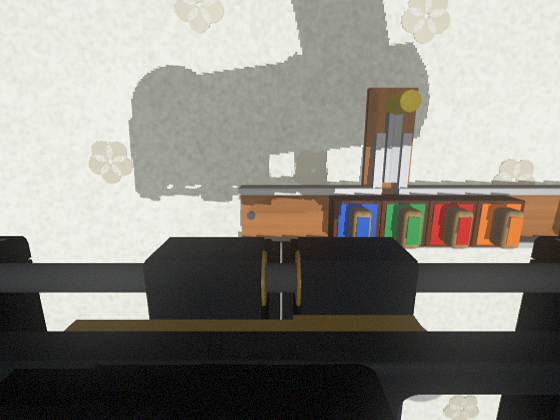

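The wrist view shows the knob's top at (410,101), the back top edge of the blue block at (332,200), the open floor end at column 240 and the near wall's top at about row 187. I'll check the rail frame against these.

```bash
cat >>h.py <<'E'
def wp(u,v,z):
    s=sense();w=camera_params("wrist");T=w["tool_from_camera"];R=s["ee_rot"]
    oo=s["tcp_pos"]+R@T[:3,3];d=R@T[:3,:3]@np.linalg.inv(w["intrinsics"])@[u,v,1]
    X=oo+d*(z-oo[2])/d[2]; return (np.array([ex,ey])@(X[:2]-o)*1e3).round(1)
E
python3 - <<'E'
from h import *
st()
for n,u,v,z in [("knob",410,101,.05),("blueback",332,200,.04),("floorend",240,215,.008),("wall outer",240,185,.022),("wall outer2",540,182,.022),("bracket end",367,88,.008),("bracket end2",418,88,.008)]: print(n,wp(u,v,z))
E
```

```text
2.3667 rail mm [-110.8    8.1] z 0.1481 tool y ang 92.51 F [-0.3 -0.4  0.1] zaxis [ 0.    -0.001 -1.   ] w 0.007018530392618701
knob [ -9.1 100.7]
blueback [-65.7  18.5]
floorend [-152.1   -3.8]
wall outer [-149.3   28.9]
wall outer2 [130.3  32.1]
bracket end [-32.9 115.8]
bracket end2 [ 13.5 115.9]
```

>>> {"method": "drive_tool", "body": {
  "rows": [
    {"tx": -0.8, "ty": 0, "tz": 2, "ax": 0, "ay": 0, "az": 0, "claw": 0},
    {"tx": 0, "ty": 0, "tz": 2.5, "ax": 0, "ay": 0, "az": 0, "claw": 0},
    {"tx": 0, "ty": 0, "tz": 2.5, "ax": 0, "ay": 0, "az": 0, "claw": 0},
    {"tx": 0, "ty": 0, "tz": 2, "ax": 0, "ay": 0, "az": 0, "claw": 0},
    {"tx": 0, "ty": 0, "tz": 1.5, "ax": 0, "ay": 0, "az": 0, "claw": 0},
    {"tx": 0, "ty": 0, "tz": 1.2, "ax": 0, "ay": 0, "az": 0, "claw": 0},
    {"tx": 0, "ty": 0, "tz": 0.7, "ax": 0, "ay": 0, "az": 0, "claw": 0},
    {"tx": 0, "ty": 0, "tz": 0, "ax": 0, "ay": 0, "az": 0, "claw": 0},
    {"tx": 0, "ty": 0, "tz": 0, "ax": 0, "ay": 0, "az": 0, "claw": 0}
  ]
}}

```text
time_s: 3.12
tcp_pos: [0.6036, -0.0606, 0.0249]
ee_rot: [[-0.999, -0.043, 0.002], [-0.043, 0.999, -0.0], [-0.002, -0.0, -1.0]]
wrist_force: [-0.5, -1.0, 0.3]
gripper_width: 0.002
gripper_force: 0.0
```

```bash
python3 - <<'E'
from h import *
import cv2
st();p,d=capture("top");q=p[190:300,140:340,::-1];cv2.imwrite("pics/t2.png",np.clip(cv2.resize(q,None,fx=4,fy=4,interpolation=cv2.INTER_CUBIC)*1.6,0,255).astype('uint8'))
E
```

```text
3.1167 rail mm [-110.8   -0.7] z 0.0249 tool y ang 92.48 F [-0.5 -1.   0.3] zaxis [ 0.002 -0.    -1.   ] w 0.0019872709018736094
```

View pics/t2.png

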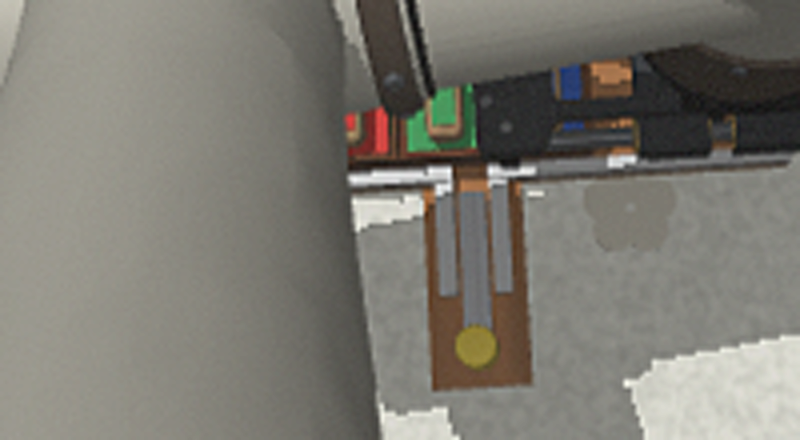

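The arm hides most of the rail. Green is still at (443,112), so the row has not moved. Next I'll close up to the row and push.

>>> {"method": "drive_tool", "body": {
  "rows": [
    {"tx": 0, "ty": 1, "tz": 0.2, "ax": 0, "ay": 0, "az": 0, "claw": 0},
    {"tx": 0, "ty": 0.8, "tz": 0, "ax": 0, "ay": 0, "az": 0, "claw": 0},
    {"tx": 0, "ty": 0.5, "tz": 0, "ax": 0, "ay": 0, "az": 0, "claw": 0},
    {"tx": 0, "ty": 0.4, "tz": 0, "ax": 0, "ay": 0, "az": 0, "claw": 0},
    {"tx": 0, "ty": 0.4, "tz": 0, "ax": 0, "ay": 0, "az": 0, "claw": 0},
    {"tx": 0, "ty": 0.4, "tz": 0, "ax": 0, "ay": 0, "az": 0, "claw": 0},
    {"tx": 0, "ty": 0.4, "tz": 0, "ax": 0, "ay": 0, "az": 0, "claw": 0},
    {"tx": 0, "ty": 0.4, "tz": 0, "ax": 0, "ay": 0, "az": 0, "claw": 0},
    {"tx": 0, "ty": 0.4, "tz": 0, "ax": 0, "ay": 0, "az": 0, "claw": 0},
    {"tx": 0, "ty": 0.4, "tz": 0, "ax": 0, "ay": 0, "az": 0, "claw": 0}
  ]
}}

```text
time_s: 4.0
tcp_pos: [0.6005, -0.0091, 0.0215]
ee_rot: [[-0.999, -0.044, -0.0], [-0.044, 0.999, -0.0], [0.0, -0.0, -1.0]]
wrist_force: [-0.4, -1.4, 0.6]
gripper_width: 0.007
gripper_force: 0.9
```

>>> {"method": "drive_tool", "body": {
  "rows": [
    {"tx": 0, "ty": 0.4, "tz": 0, "ax": 0, "ay": 0, "az": 0, "claw": 0},
    {"tx": 0, "ty": 0.4, "tz": 0, "ax": 0, "ay": 0, "az": 0, "claw": 0},
    {"tx": 0, "ty": 0.4, "tz": 0, "ax": 0, "ay": 0, "az": 0, "claw": 0},
    {"tx": 0, "ty": 0.4, "tz": 0, "ax": 0, "ay": 0, "az": 0, "claw": 0},
    {"tx": 0, "ty": 0.4, "tz": 0, "ax": 0, "ay": 0, "az": 0, "claw": 0},
    {"tx": 0, "ty": 0.4, "tz": 0, "ax": 0, "ay": 0, "az": 0, "claw": 0}
  ]
}}

```text
time_s: 4.5
tcp_pos: [0.5994, 0.0152, 0.0215]
ee_rot: [[-0.999, -0.044, 0.0], [-0.044, 0.999, -0.0], [0.0, -0.0, -1.0]]
wrist_force: [0.1, -2.2, 0.7]
gripper_width: 0.01
gripper_force: 1.0
```

```bash
python3 - <<'E'
from h import *
import cv2
st();p,d=capture("wrist");cv2.imwrite("pics/w3.png",p[:,:,::-1])
E
```

```text
4.5 rail mm [-34.9   0.3] z 0.0215 tool y ang 92.51 F [ 0.1 -2.2  0.7] zaxis [ 0. -0. -1.] w 0.010384305468596674
```

View pics/w3.png

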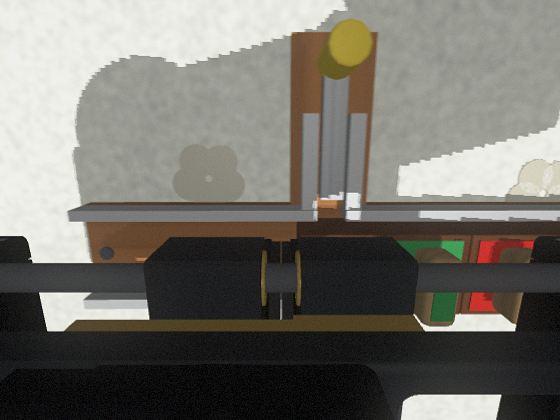

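The fingers are touching: the back edge of the row is at about column 296, beside the shut fingers, and green and red follow together. The force is about 1 N. I'll carry on to the stop, watching the force.

>>> {"method": "drive_tool", "body": {
  "rows": [
    {"tx": 0, "ty": 0.4, "tz": 0, "ax": 0, "ay": 0, "az": 0, "claw": 0},
    {"tx": 0, "ty": 0.4, "tz": 0, "ax": 0, "ay": 0, "az": 0, "claw": 0},
    {"tx": 0, "ty": 0.4, "tz": 0, "ax": 0, "ay": 0, "az": 0, "claw": 0},
    {"tx": 0, "ty": 0.3, "tz": 0, "ax": 0, "ay": 0, "az": 0, "claw": 0},
    {"tx": 0, "ty": 0.2, "tz": 0, "ax": 0, "ay": 0, "az": 0, "claw": 0},
    {"tx": 0, "ty": 0, "tz": 0, "ax": 0, "ay": 0, "az": 0, "claw": 0}
  ]
}}

```text
time_s: 5.05
tcp_pos: [0.5987, 0.0325, 0.0214]
ee_rot: [[-0.999, -0.044, 0.0], [-0.044, 0.999, 0.0], [-0.0, 0.0, -1.0]]
wrist_force: [-0.4, 0.5, -0.1]
gripper_width: 0.004
gripper_force: 0.0
```

>>> {"method": "drive_tool", "body": {
  "rows": [
    {"tx": 0, "ty": 0.2, "tz": 0, "ax": 0, "ay": 0, "az": 0, "claw": 0},
    {"tx": 0, "ty": 0.2, "tz": 0, "ax": 0, "ay": 0, "az": 0, "claw": 0},
    {"tx": 0, "ty": 0, "tz": 0, "ax": 0, "ay": 0, "az": 0, "claw": 0}
  ]
}}

```text
time_s: 5.3
tcp_pos: [0.5984, 0.0362, 0.0214]
ee_rot: [[-0.999, -0.044, -0.0], [-0.044, 0.999, 0.0], [0.0, 0.0, -1.0]]
wrist_force: [-0.2, -0.1, 0.6]
gripper_width: 0.003
gripper_force: 0.0
```

```bash
python3 - <<'E'
from h import *
st()
E
```

```text
5.3 rail mm [-13.9   0.4] z 0.0214 tool y ang 92.51 F [-0.2 -0.1  0.6] zaxis [-0.  0. -1.] w 0.002550130146647572
```

>>> {"method": "drive_tool", "body": {
  "rows": [
    {"tx": 0, "ty": 0.2, "tz": 0, "ax": 0, "ay": 0, "az": 0, "claw": 0},
    {"tx": 0, "ty": 0.2, "tz": 0, "ax": 0, "ay": 0, "az": 0, "claw": 0}
  ]
}}

```text
time_s: 5.47
tcp_pos: [0.5982, 0.0398, 0.0214]
ee_rot: [[-0.999, -0.043, -0.0], [-0.043, 0.999, -0.0], [0.0, -0.0, -1.0]]
wrist_force: [-0.5, -1.5, 0.1]
gripper_width: 0.006
gripper_force: 0.7
```

>>> {"method": "drive_tool", "body": {
  "rows": [
    {"tx": 0, "ty": 0.2, "tz": 0, "ax": 0, "ay": 0, "az": 0, "claw": 0},
    {"tx": 0, "ty": 0.1, "tz": 0, "ax": 0, "ay": 0, "az": 0, "claw": 0}
  ]
}}

```text
time_s: 5.63
tcp_pos: [0.5981, 0.0428, 0.0214]
ee_rot: [[-0.999, -0.044, -0.0], [-0.044, 0.999, -0.0], [0.0, -0.0, -1.0]]
wrist_force: [1.2, -4.8, -1.3]
gripper_width: 0.006
gripper_force: 3.0
```

>>> {"method": "drive_tool", "body": {
  "rows": [
    {"tx": 0, "ty": 0.2, "tz": 0, "ax": 0, "ay": 0, "az": 0, "claw": 0},
    {"tx": 0, "ty": 0, "tz": 0, "ax": 0, "ay": 0, "az": 0, "claw": 0},
    {"tx": 0, "ty": 0, "tz": 0, "ax": 0, "ay": 0, "az": 0, "claw": 0}
  ]
}}

```text
time_s: 5.88
tcp_pos: [0.5977, 0.0428, 0.0214]
ee_rot: [[-0.999, -0.043, -0.002], [-0.043, 0.999, -0.003], [0.002, -0.002, -1.0]]
wrist_force: [1.8, -8.4, 0.3]
gripper_width: 0.01
gripper_force: 4.4
```

```bash
python3 - <<'E'
from h import *
import cv2
st();p,d=capture("side");q=p[170:310,170:350,::-1];cv2.imwrite("pics/s3.png",np.clip(cv2.resize(q,None,fx=4,fy=4,interpolation=cv2.INTER_CUBIC)*1.5,0,255).astype('uint8'))
E
```

```text
5.8833 rail mm [-7.3  0.9] z 0.0214 tool y ang 92.49 F [ 1.8 -8.4  0.3] zaxis [-0.002 -0.003 -1.   ] w 0.0097329129475628
```

View pics/s3.png

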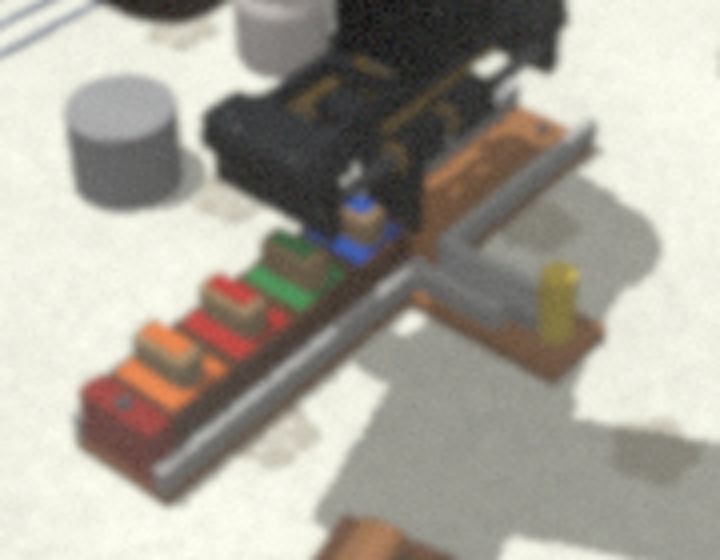

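The row is closed up and orange is against the red stop at (140,400). The arm has stalled at 8 N, so the row is home. Next I'll back off, lift and go outside the knob.

>>> {"method": "drive_tool", "body": {
  "rows": [
    {"tx": 0, "ty": -0.5, "tz": 0, "ax": 0, "ay": 0, "az": 0, "claw": 0},
    {"tx": 0, "ty": -1.5, "tz": 0, "ax": 0, "ay": 0, "az": 0, "claw": 0},
    {"tx": 0, "ty": 0, "tz": -2.5, "ax": 0, "ay": 0, "az": 0, "claw": 0},
    {"tx": 0, "ty": 0, "tz": -3, "ax": 0, "ay": 0, "az": 0, "claw": 0},
    {"tx": 0, "ty": 0, "tz": -3, "ax": 0, "ay": 0, "az": 0, "claw": 0},
    {"tx": 3, "ty": 0.4, "tz": 0, "ax": 0, "ay": 0, "az": 0, "claw": 0},
    {"tx": 3, "ty": 0.5, "tz": 0, "ax": 0, "ay": 0, "az": 0, "claw": 0},
    {"tx": 3, "ty": 0.5, "tz": 0, "ax": 0, "ay": 0, "az": 0, "claw": 0},
    {"tx": 3, "ty": 0.5, "tz": 0, "ax": 0, "ay": 0, "az": 0, "claw": 0},
    {"tx": 1.5, "ty": 0, "tz": 0, "ax": 0, "ay": 0, "az": 0, "claw": 0}
  ]
}}

```text
time_s: 6.77
tcp_pos: [0.4598, 0.0374, 0.1064]
ee_rot: [[-0.999, -0.044, -0.002], [-0.044, 0.999, 0.001], [0.002, 0.001, -1.0]]
wrist_force: [-1.7, 0.1, -0.4]
gripper_width: 0.01
gripper_force: 0.0
```

>>> {"method": "drive_tool", "body": {
  "rows": [
    {"tx": 0, "ty": 0, "tz": 0, "ax": 0, "ay": 0, "az": 0, "claw": 0},
    {"tx": 0, "ty": 0, "tz": 0, "ax": 0, "ay": 0, "az": 0, "claw": 0},
    {"tx": 0, "ty": 0, "tz": 0, "ax": 0, "ay": 0, "az": 0, "claw": 0}
  ]
}}

```text
time_s: 7.02
tcp_pos: [0.4647, 0.0381, 0.107]
ee_rot: [[-0.999, -0.044, 0.002], [-0.044, 0.999, 0.001], [-0.002, 0.001, -1.0]]
wrist_force: [0.1, 0.1, 0.2]
gripper_width: -0.0
gripper_force: 0.0
```

```bash
python3 - <<'E'
from h import *
import cv2
st();p,d=capture("wrist");cv2.imwrite("pics/w4.png",p[:,:,::-1])
E
```

```text
7.0167 rail mm [ -6.4 134. ] z 0.107 tool y ang 92.52 F [0.1 0.1 0.2] zaxis [ 0.002  0.001 -1.   ] w -1.61760681589041e-05
```

View pics/w4.png

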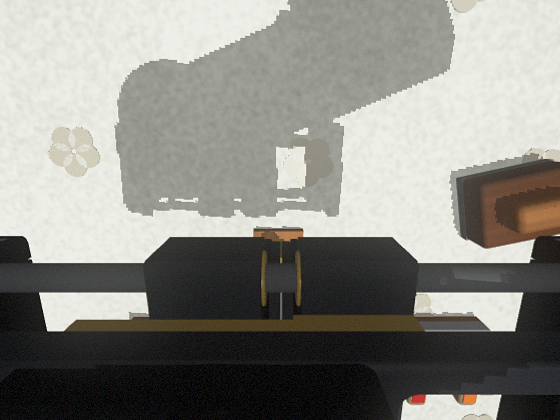

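The bracket's end is at (253–303, 229), centred on the fingers. The spare is off to the right at (510,200). I'll go down outside the knob and push.

>>> {"method": "drive_tool", "body": {
  "rows": [
    {"tx": 0, "ty": -0.15, "tz": 2, "ax": 0, "ay": 0, "az": 0, "claw": 0},
    {"tx": 0, "ty": 0, "tz": 2, "ax": 0, "ay": 0, "az": 0, "claw": 0},
    {"tx": 0, "ty": 0, "tz": 2, "ax": 0, "ay": 0, "az": 0, "claw": 0},
    {"tx": 0, "ty": 0, "tz": 1.5, "ax": 0, "ay": 0, "az": 0, "claw": 0},
    {"tx": 0, "ty": 0, "tz": 0, "ax": 0, "ay": 0, "az": 0, "claw": 0},
    {"tx": -0.5, "ty": 0, "tz": 0, "ax": 0, "ay": 0, "az": 0, "claw": 0},
    {"tx": -0.5, "ty": 0, "tz": 0, "ax": 0, "ay": 0, "az": 0, "claw": 0},
    {"tx": -0.5, "ty": 0, "tz": 0, "ax": 0, "ay": 0, "az": 0, "claw": 0},
    {"tx": -0.5, "ty": 0, "tz": 0, "ax": 0, "ay": 0, "az": 0, "claw": 0},
    {"tx": -0.5, "ty": 0, "tz": 0, "ax": 0, "ay": 0, "az": 0, "claw": 0}
  ]
}}

```text
time_s: 7.9
tcp_pos: [0.4888, 0.0375, 0.0321]
ee_rot: [[-0.999, -0.043, 0.0], [-0.043, 0.999, 0.0], [-0.0, 0.0, -1.0]]
wrist_force: [-1.2, -0.2, 1.5]
gripper_width: 0.004
gripper_force: 0.9
```

>>> {"method": "drive_tool", "body": {
  "rows": [
    {"tx": -0.5, "ty": 0, "tz": 0, "ax": 0, "ay": 0, "az": 0, "claw": 0},
    {"tx": -0.5, "ty": 0, "tz": 0, "ax": 0, "ay": 0, "az": 0, "claw": 0},
    {"tx": -0.5, "ty": 0, "tz": 0, "ax": 0, "ay": 0, "az": 0, "claw": 0},
    {"tx": -0.4, "ty": 0, "tz": 0, "ax": 0, "ay": 0, "az": 0, "claw": 0}
  ]
}}

```text
time_s: 8.23
tcp_pos: [0.5079, 0.0383, 0.0316]
ee_rot: [[-0.999, -0.044, 0.0], [-0.044, 0.999, -0.0], [-0.0, -0.0, -1.0]]
wrist_force: [-0.9, -0.8, 2.0]
gripper_width: 0.002
gripper_force: 1.0
```

```bash
python3 - <<'E'
from h import *
st()
E
```

```text
8.2333 rail mm [-8.  90.8] z 0.0316 tool y ang 92.51 F [-0.9 -0.8  2. ] zaxis [ 0. -0. -1.] w 0.0019173975216634108
```

In contact at about 1.5 N, with roughly 22 mm left.

>>> {"method": "drive_tool", "body": {
  "rows": [
    {"tx": -0.4, "ty": 0, "tz": 0, "ax": 0, "ay": 0, "az": 0, "claw": 0},
    {"tx": -0.4, "ty": 0, "tz": 0, "ax": 0, "ay": 0, "az": 0, "claw": 0},
    {"tx": -0.4, "ty": 0, "tz": 0, "ax": 0, "ay": 0, "az": 0, "claw": 0},
    {"tx": -0.3, "ty": 0, "tz": 0, "ax": 0, "ay": 0, "az": 0, "claw": 0},
    {"tx": -0.2, "ty": 0, "tz": 0, "ax": 0, "ay": 0, "az": 0, "claw": 0},
    {"tx": -0.1, "ty": 0, "tz": 0, "ax": 0, "ay": 0, "az": 0, "claw": 0}
  ]
}}

```text
time_s: 8.73
tcp_pos: [0.5256, 0.0391, 0.0314]
ee_rot: [[-0.999, -0.044, 0.0], [-0.044, 0.999, -0.0], [-0.0, -0.0, -1.0]]
wrist_force: [-1.4, -1.0, 1.0]
gripper_width: 0.005
gripper_force: 0.9
```

>>> {"method": "drive_tool", "body": {
  "rows": [
    {"tx": -0.2, "ty": 0, "tz": 0, "ax": 0, "ay": 0, "az": 0, "claw": 0},
    {"tx": -0.2, "ty": 0, "tz": 0, "ax": 0, "ay": 0, "az": 0, "claw": 0}
  ]
}}

```text
time_s: 8.9
tcp_pos: [0.5293, 0.0393, 0.0314]
ee_rot: [[-0.999, -0.044, -0.0], [-0.044, 0.999, -0.0], [0.0, -0.0, -1.0]]
wrist_force: [-1.9, -0.7, 0.3]
gripper_width: 0.002
gripper_force: 0.9
```

>>> {"method": "drive_tool", "body": {
  "rows": [
    {"tx": -0.2, "ty": 0, "tz": 0, "ax": 0, "ay": 0, "az": 0, "claw": 0},
    {"tx": 0, "ty": 0, "tz": 0, "ax": 0, "ay": 0, "az": 0, "claw": 0}
  ]
}}

```text
time_s: 9.07
tcp_pos: [0.5317, 0.0394, 0.0314]
ee_rot: [[-0.999, -0.044, 0.0], [-0.044, 0.999, 0.0], [-0.0, 0.0, -1.0]]
wrist_force: [0.8, -0.9, 0.9]
gripper_width: 0.004
gripper_force: 0.6
```

```bash
python3 - <<'E'
from h import *
st()
E
```

```text
9.0667 rail mm [-7.9 66.9] z 0.0314 tool y ang 92.51 F [ 0.8 -0.9  0.9] zaxis [ 0.  0. -1.] w 0.004365695273994126
```

Not at the hard stop yet, since there is no force rise.

>>> {"method": "drive_tool", "body": {
  "rows": [
    {"tx": -0.2, "ty": 0, "tz": 0, "ax": 0, "ay": 0, "az": 0, "claw": 0},
    {"tx": -0.1, "ty": 0, "tz": 0, "ax": 0, "ay": 0, "az": 0, "claw": 0}
  ]
}}

```text
time_s: 9.23
tcp_pos: [0.5323, 0.0392, 0.0311]
ee_rot: [[-0.999, -0.043, -0.005], [-0.043, 0.999, -0.001], [0.005, -0.001, -1.0]]
wrist_force: [-7.1, 0.4, 5.4]
gripper_width: 0.003
gripper_force: 3.6
```

>>> {"method": "drive_tool", "body": {
  "rows": [
    {"tx": -0.2, "ty": 0, "tz": 0, "ax": 0, "ay": 0, "az": 0, "claw": 0},
    {"tx": 0, "ty": 0, "tz": 0, "ax": 0, "ay": 0, "az": 0, "claw": 0}
  ]
}}

```text
time_s: 9.4
tcp_pos: [0.5324, 0.0389, 0.0308]
ee_rot: [[-0.999, -0.043, -0.009], [-0.043, 0.999, -0.002], [0.009, -0.001, -1.0]]
wrist_force: [-9.7, 1.2, 6.1]
gripper_width: 0.006
gripper_force: 4.7
```

The keeper is on its hard stop: stalled at about 10 N with the TCP at rail y of about 66, as expected. I'll hold briefly, withdraw and check.

>>> {"method": "drive_tool", "body": {
  "rows": [
    {"tx": 0, "ty": 0, "tz": 0, "ax": 0, "ay": 0, "az": 0, "claw": 0},
    {"tx": 0, "ty": 0, "tz": 0, "ax": 0, "ay": 0, "az": 0, "claw": 0},
    {"tx": 1, "ty": 0, "tz": 0, "ax": 0, "ay": 0, "az": 0, "claw": 0},
    {"tx": 2, "ty": 0, "tz": 0, "ax": 0, "ay": 0, "az": 0, "claw": 0},
    {"tx": 0, "ty": 0, "tz": -3, "ax": 0, "ay": 0, "az": 0, "claw": 0},
    {"tx": 0, "ty": 0, "tz": -3, "ax": 0, "ay": 0, "az": 0, "claw": 0},
    {"tx": 0, "ty": 0, "tz": -4, "ax": 0, "ay": 0, "az": 0, "claw": 0},
    {"tx": 2, "ty": -3, "tz": -2, "ax": 0, "ay": 0, "az": 0, "claw": 0},
    {"tx": 2, "ty": -3, "tz": 0, "ax": 0, "ay": 0, "az": 0, "claw": 0},
    {"tx": 2, "ty": -3, "tz": 0, "ax": 0, "ay": 0, "az": 0, "claw": 0}
  ]
}}

```text
time_s: 10.23
tcp_pos: [0.4517, -0.0542, 0.1536]
ee_rot: [[-0.999, -0.046, 0.008], [-0.046, 0.999, 0.002], [-0.008, 0.001, -1.0]]
wrist_force: [0.2, -0.4, -0.3]
gripper_width: 0.007
gripper_force: 0.0
```

>>> {"method": "drive_tool", "body": {
  "rows": [
    {"tx": 1, "ty": -3, "tz": 0, "ax": 0, "ay": 0, "az": 0, "claw": 0},
    {"tx": 1, "ty": -3, "tz": 0, "ax": 0, "ay": 0, "az": 0, "claw": 0},
    {"tx": 1, "ty": -3, "tz": 0, "ax": 0, "ay": 0, "az": 0, "claw": 0},
    {"tx": 1, "ty": -3, "tz": 0, "ax": 0, "ay": 0, "az": 0, "claw": 0},
    {"tx": 0, "ty": -3, "tz": 0, "ax": 0, "ay": 0, "az": 0, "claw": 0},
    {"tx": 0, "ty": -3, "tz": 0, "ax": 0, "ay": 0, "az": 0, "claw": 0},
    {"tx": 0, "ty": -3, "tz": 0, "ax": 0, "ay": 0, "az": 0, "claw": 0},
    {"tx": 0, "ty": 0, "tz": 0, "ax": 0, "ay": 0, "az": 0, "claw": 0},
    {"tx": 0, "ty": 0, "tz": 0, "ax": 0, "ay": 0, "az": 0, "claw": 0},
    {"tx": 0, "ty": 0, "tz": 0, "ax": 0, "ay": 0, "az": 0, "claw": 0}
  ]
}}

```text
time_s: 11.07
tcp_pos: [0.4197, -0.2657, 0.1515]
ee_rot: [[-0.999, -0.043, 0.001], [-0.043, 0.999, -0.0], [-0.001, -0.0, -1.0]]
wrist_force: [-0.9, 0.5, -0.1]
gripper_width: 0.011
gripper_force: 0.0
```

```bash
python3 - <<'E'
from h import *
import cv2
st();p,d=capture("top");q=p[190:300,140:340,::-1];cv2.imwrite("pics/t5.png",np.clip(cv2.resize(q,None,fx=4,fy=4,interpolation=cv2.INTER_CUBIC)*1.6,0,255).astype('uint8'))
E
```

```text
11.0667 rail mm [-308.1  191.5] z 0.1515 tool y ang 92.48 F [-0.9  0.5 -0.1] zaxis [ 0.001 -0.    -1.   ] w 0.011023851093093982
```

View pics/t5.png

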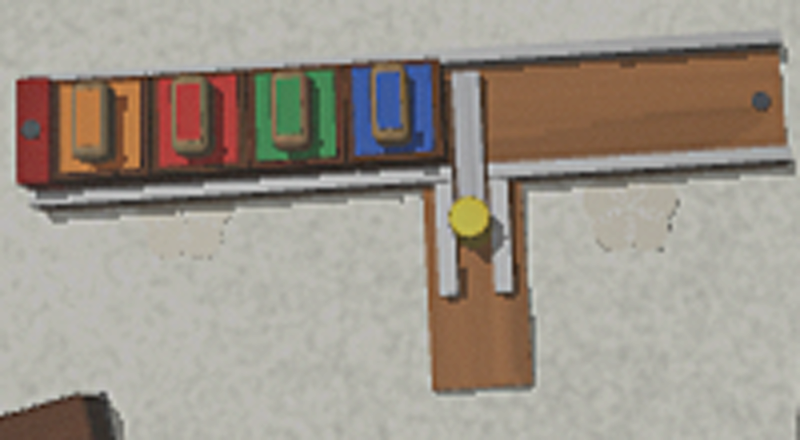

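The row is closed up against the stop at (52,130). The keeper bar lies across the channel behind blue, with its knob at (469,217), and the hand is clear.

```bash
python3 -c "
from station import *
print(finish_job())"
```

```text
the job is handed in; nothing more can be done
None
```

The row of four blocks is home against the red stop, the keeper is fully in behind the blue block, and the hand is clear; I handed the job in at about 11 s, and no verdict was returned.

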